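# Ready the biscuit press for filling

## Task

Get the biscuit press ready for filling. First put the loose pattern disc away flat and squarely on top of the disc that lies on the stand's dock, and let go of it; then take the plunger by its wooden knob and draw it straight up along its leaning barrel, without wrenching it, until all of the red ring has come out of the white collar, keeping the blue ring inside. Finish while still gripping the plunger, held still at that height, and leave the tin, the spice jar and the mug where they are.

Things in the scene. Friction and masses are not known exactly. Their poses are not given: they have to be found in the camera images.
- stand: fixed wooden board 160 (x) x 280 (y) x 18 mm carrying the press; origin at the centre of its underside on the worktop, z up, -x is its front edge. A grey block (85 x 72 mm, top 54 mm above the worktop) at (30, 65) mm carries the barrel. It differs in place and yaw from run to run.
- dock (a point): centre of the top face of the round grey dock (66 mm across) on the board, at (0, -85, 22) mm in the stand's frame; 22 mm above the worktop
- barrel: fixed round aluminium barrel, 44 mm across, with a white collar (50 mm across, 14 mm tall) at its mouth; it leans 18 degrees from vertical, towards the stand's -x. Origin on its axis at the floor of the bore; its z axis points up along the bore, its y is the stand's y. The bore is round, 20.4 mm across, 112 mm deep, open at the top. Origin at (18, 65, 62) mm in the stand's frame.
- collar (a point): centre of the collar's mouth (top face), 112 mm along the barrel's z from the barrel's origin
- plunger: loose plunger, 150 g: steel rod 18 mm across and 128 mm long, standing in the bore at the start with its foot on the bore's floor; origin at the centre of the foot, z up along the rod to the knob. A red ring covers the rod from 60 to 72 mm above the foot, a blue ring from 26 to 38 mm, so the red ring is all out of the collar once the plunger is drawn 52 mm and the blue one begins to show at 74 mm. It turns freely about its axis; released, it may slide back down.
- knob (a point): middle of the round wooden knob (30 mm across, 40 mm tall along the rod), on the rod's axis 147 mm above the foot; at the start it stands 35 mm beyond the collar, the knob's lower end 15 mm beyond it
- docked_disc: aluminium pattern disc, 58 mm across, 10 mm thick, with a ring of six dark dots, lying loose on the dock; origin at the centre of its underside
- loose_disc: aluminium pattern disc, 58 mm across, 10 mm thick, 60 g, with a ring of five dark dots, lying flat on the worktop to the right of the stand; origin at the centre of its underside, z up
- tin: bystander: food tin 86 mm across, 40 mm tall, on the worktop; origin at the centre of its underside; it and the loose disc may have changed places
- spice_jar: bystander: glass spice jar with red cap, 45 mm across, 106 mm tall; origin at the centre of its underside
- mug: bystander: red mug with pale dots, about 87 x 117 x 97 mm with its handle; origin at the centre of its underside
Mind the look-alikes: they are no part of the job. What is shaped like the loose_disc but pink is not meant.

How it is judged (in metres and radians):
On the way, in this order (a step that is already met when the one before it is completed fails the run):
1. the loose disc lies flat and square on the docked one, let go (horizontal distance between loose_disc and docked_disc below 0.006 m and z of loose_disc in the frame of docked_disc between 0.008 and 0.012 m and angle between each of loose_disc, docked_disc's own z axis and vertical below 0.06 rad and horizontal distance between docked_disc and dock below 0.008 m and contact force between the fingers and loose_disc below 0.1 N and z of plunger in the frame of barrel below 0.01 m), for 0.2 s.
2. the plunger is drawn until the red ring is out of the collar, gripped (z of plunger in the frame of barrel between 0.05 and 0.076 m and x of plunger in the frame of barrel between -0.004 and 0.004 m and y of plunger in the frame of barrel between -0.004 and 0.004 m and angle between the z axis of plunger and the z axis of barrel, either way round below 0.06 rad and contact force between the fingers and plunger above 2 N), for 0.2 s.
At the end, for the whole second after the job is handed in: Loose disc flat (0.06 rad) on the docked one, centres within 6 mm, docked disc within 8 mm of the dock's centre; plunger drawn 50 to 76 mm (red ring out, blue in), foot in the bore within 4 mm of its axis, aligned within 0.06 rad, gripped by the fingers (over 2 N) and still (under 20 mm/s) (all of step 2 and horizontal distance between loose_disc and docked_disc below 0.006 m and z of loose_disc in the frame of docked_disc between 0.008 and 0.012 m and angle between each of loose_disc, docked_disc's own z axis and vertical below 0.06 rad and horizontal distance between docked_disc and dock below 0.008 m and linear speed of each of plunger, loose_disc below 0.02 m/s); the arm keeps its last pose, push and grip.
It fails at once if the blue ring comes out of the collar (drawn over 78 mm) (z of plunger in the frame of barrel above 0.078 m).
It fails at once if the plunger is wrenched in its bore (over 40 N between plunger and barrel) (contact force between plunger and barrel above 40 N).
It fails at once if the tin, spice jar or mug is moved more than 30 mm (distance of any of tin, spice_jar, mug from where it was at the start of the episode above 0.03 m).
It also fails if it takes over 54 s, if anything falls off the work surface, if the arm or the gripper's body presses on something with over 40 N, if the wrist force passes 120 N, or if a joint passes its speed limit or range.

## Robot

A 6-joint arm with a two-finger parallel gripper is mounted at the origin on a cart in front of the work surface, level with it; the furniture and walls round the work are solid. World frame = base frame: x ahead of the robot, y to its left, z up, the work surface at z = 0. Lengths are in mm, angles in rad, forces in N, time in s.
With the tool pointing down it reaches from about 400 to 825 mm from the base axis. Payload 7 kg.
Tool frame: the origin (TCP) lies on the centre line of the jaws, within the pads' length; the fingertips stand 19 mm ahead of it and the grasp point (between the pads) is the TCP; z points along the fingers, y is the line along which they close (so a half turn about z gives the same grasp; the last joint's range is limited). The gripper opens to 85 mm and grips with 20 to 120 N. Pads are 22 mm wide; open, the fingers measure 114 mm over their backs; the gripper's body (76 mm by 85 mm) begins 54 mm behind the grasp point. The pads swing forward as they close: fully open they stand 13 mm farther back than shut.
Start: joints at [1.466, 0.359, 0.012, 0, -1.224, -0.288], TCP at [258.381, 623.566, 250.302] pointing down, gripper open.
Joint ranges: [-3.07, 3.07], [-1.43, 2.12], [-1.02, 1.25], [-3.03, 1.67], [-3.05, -0], [-3.03, 3.03]. Speed limits (rad/s): [2.39, 2.39, 3.01, 3.14, 3.14, 3.14].

## Interface

Orientations are given as a rotation vector (axis times angle).
In Python, from bench import * gives the robot as it stands.
- The arm moves only by the tool servo_tool, never from a script. Its argument "deltas" is a list of rows, each an object of numbers: "x", "y", "z": the shift along the tool's x, y, z in units of 50 mm (1.0 is 50 mm); "turn": the turn about the tool's z in units of 8 degrees (1.0 is 8 degrees); "jaw": the closure, from 0 (fully open) to 1 (shut). A call has 1 to 12 rows; each row is the pose to reach, as a shift and turn from the pose commanded when the call began, along the tool's axes at that moment; what a row does not reach only later rows make up. A row lasts 1/8 s, in which the tool goes at most 62.5 mm and 10.7 degrees, less where a joint would pass 70% of its speed; a pose out of reach is approached as far as the arm can. A call with a gripper value outside its range is refused whole. The fingers move at their own pace and stop on an object; "grip_force" is the grip in N (left out, the last holds). Time passes only in rows, so rows that repeat a pose let the fingers close. It gives the time, the measured TCP pose, the force, the opening and the grip force at its end, in the units of the state.
- read_state(): the state, without advancing time (a new reading comes with each control period).
- grab_frame(name): name is "scene" or "top"; returns a dict with "image" (420x560x3 uint8, red, green, blue), "fov_y" (degrees; the focal length in pixels is half the picture's height over the tangent of half this angle, whatever the lens; pixels are square), "cx", "cy" (the principal point, pixels), "position" and "orientation" of the camera in the world. Camera axes: x right, y down, z forward; pixel columns grow to the right and rows downward; lengths in mm; the calibration is good to about 2 mm. A picture is of the moment at which its call begins. There is no depth.
- sign_off(): hands the job in; it is judged then, once.
The state is a dict: "time_s": time; "joint_positions": joint angles; "dq": joint speeds; "tau": joint torques, N m; "eef_pos": TCP position; "eef_rot": TCP orientation; "contact_force": force on the tool from outside, world axes, zero at the start; "torque": the same for the moment, N m; "gripper_width": finger opening in mm; "finger_force": force on a finger pad.
Only numpy, scipy, OpenCV 4.12 (cv2) and the standard library are available. Lean on these libraries where they do the work, as an engineer would, in place of code of your own. Each camera call takes 0.05 s, during which the arm holds its last target. There are 200 camera calls.

## Working session

There is one attempt and no reset: what is moved stays moved. The work goes in short steps, Python scripts to look and compute and a tool call to move; the robot and the scene stay as the last step left them, time stands still between calls to the robot, and variables do not carry over. Pictures are saved under pics/ and viewed, at most 10 in all, crops included, and the job is handed in when it is done.

Besides the shell and the picture viewer there is one more tool, called after "Emit:" as name(argument=value, ...) on one line, values as JSON. servo_tool: Moves the arm, as the interface text tells. Its arguments: {"type":"object","properties":{"deltas":{"type":"array"},"grip_force":{"type":"number"}},"required":["deltas"]}

```bash
mkdir -p pics; cat > h.py <<'E'
from bench import *
import numpy as np, cv2
from scipy.spatial.transform import Rotation as R
def save(f,n): cv2.imwrite(f'pics/{n}.png',f['image'][:,:,::-1])
def cam(f):
    o=np.array(f['orientation'],float)
    M=R.from_rotvec(o).as_matrix() if o.shape==(3,) else (o if o.shape==(3,3) else R.from_quat(o).as_matrix())
    return M,np.array(f['position'],float),210/np.tan(np.radians(f['fov_y'])/2)
def ray(f,u,v):
    M,p,F=cam(f); d=M@np.array([(u-f['cx'])/F,(v-f['cy'])/F,1]); return p,d/np.linalg.norm(d)
def onz(f,u,v,z):
    p,d=ray(f,u,v); return p+d*(z-p[2])/d[2]
def proj(f,X):
    M,p,F=cam(f); c=M.T@(np.array(X,float)-p); return c[0]/c[2]*F+f['cx'],c[1]/c[2]*F+f['cy']
E
python3 - <<'E'
from h import *
for n in('scene','top'):
    f=grab_frame(n); save(f,n+'0'); print({k:f[k] for k in f if k!='image'})
print(read_state())
E
```

```text
{'fov_y': 44.538166119474155, 'cx': 276.47516322768854, 'cy': 206.52701879680862, 'position': array([-216.40028775, -766.69082735,  726.24991095]), 'orientation': array([-1.94087133,  0.8970377 , -0.52492963])}
{'fov_y': 43.86675553323003, 'cx': 275.3092447864498, 'cy': 202.00404029068585, 'position': array([  68.29017799, -269.70975206, 1447.09654961]), 'orientation': array([-2.29470288,  1.6040733 , -0.3363996 ])}
{'time_s': 0.1, 'joint_positions': array([ 1.46607113e+00,  3.59325859e-01,  1.11786593e-02, -2.76389828e-04,
       -1.22407193e+00, -2.88110645e-01]), 'dq': array([-0.00060008, -0.00023128,  0.00415847,  0.00184288, -0.0001477 ,
        0.00080019]), 'tau': array([-1.70198233e-03, -5.84763479e+01,  2.94105273e+01,  6.95449144e+00,
       -3.23254710e-03,  1.16626546e-05]), 'eef_pos': array([258.27149847, 623.22971358, 249.46854051]), 'eef_rot': array([ 3.07974415e+00, -6.12968783e-01, -2.01763555e-04]), 'contact_force': array([ 0.22938974, -0.16514752,  0.32893419]), 'torque': array([ 0.01920611, -0.00701841,  0.00860158]), 'finger_force': 0.0, 'gripper_width': 85.46375577435279}
```

View pics/top0.png

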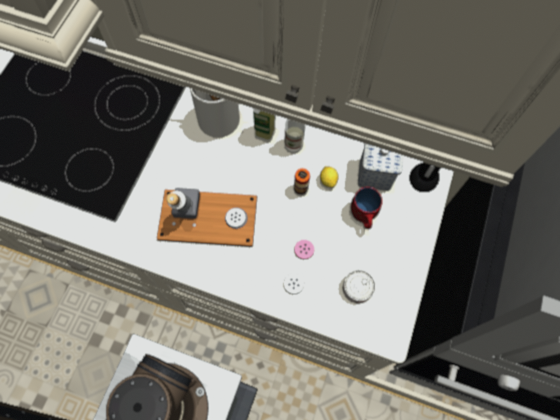

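View pics/scene0.png

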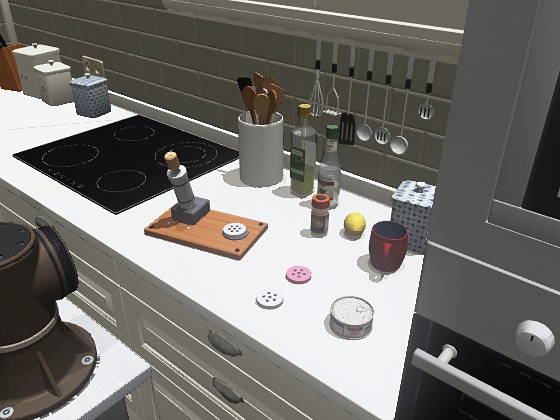

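Top view: loose white disc at (293,284), pink decoy (304,249), docked disc (236,217), board corners ~(166,191), (257,194), (254,245), (158,238), knob (173,199). In the scene view: loose disc (270,298), docked disc (235,230), knob (172,158).

```bash
cat >> h.py <<'E'
def blob(mask,c,r=40):
    m=np.zeros_like(mask); x,y=c; m[max(0,y-r):y+r,max(0,x-r):x+r]=mask[max(0,y-r):y+r,max(0,x-r):x+r]
    n,l,s,ce=cv2.connectedComponentsWithStats(m)
    if n<2: return None
    return (l==1+np.argmax(s[1:,4])).astype(np.uint8)
E
python3 - <<'E'
from h import *
top=grab_frame('top'); sc=grab_frame('scene')
for n,f,pts,bc in(('top',top,[(293,284),(236,217),(173,199)],(208,217)),('scene',sc,[(270,298),(235,230),(172,158)],(206,228))):
    im=f['image']; hsv=cv2.cvtColor(im,cv2.COLOR_RGB2HSV)
    # board
    m=((hsv[:,:,0]<18)&(hsv[:,:,1]>120)&(hsv[:,:,2]>70)).astype(np.uint8)
    b=blob(m,bc,60); c=max(cv2.findContours(b,0,2)[0],key=cv2.contourArea)
    P=np.array([onz(f,*p[0],18)[:2] for p in c],np.float32)
    print(n,'board',cv2.minAreaRect(P))
    # dots
    g=cv2.cvtColor(im,cv2.COLOR_RGB2GRAY)
    for (u,v),z in((pts[0],10),(pts[1],32)):
        w=cv2.resize(g[v-16:v+16,u-16:u+16],None,fx=8,fy=8,interpolation=2)
        cv2.imwrite(f'pics/c_{n}_{z}.png',w)
        print(n,z,'approx',onz(f,u,v,z))
    # knob
    u,v=pts[2]; print('knob ray',ray(f,u,v))
tiles=[cv2.resize(f['image'][v-30:v+30,u-30:u+30,::-1],(260,260),interpolation=2) for f,L in((top,[(293,284),(236,217),(178,205)]),(sc,[(270,298),(235,230),(180,185)])) for u,v in L]
cv2.imwrite('pics/tiles.png',np.vstack([np.hstack(tiles[:3]),np.hstack(tiles[3:])]))
E
```

```text
top board ((526.7234497070312, 95.29450225830078), (156.73971557617188, 274.46783447265625), 16.039209365844727)
top 10 approx [ 426.45461361 -206.56633579   10.        ]
top 32 approx [551.29284838  13.5431328   32.        ]
knob ray (array([  68.29017799, -269.70975206, 1447.09654961]), array([ 0.30121644,  0.3054084 , -0.90332407]))
scene board ((527.6222534179688, 97.70053100585938), (157.33224487304688, 276.2060546875), 16.76736068725586)
scene 10 approx [ 426.99612845 -209.32993335   10.        ]
scene 32 approx [547.48958597  10.89710487  32.        ]
knob ray (array([-216.40028775, -766.69082735,  726.24991095]), array([ 0.5536563 ,  0.72575689, -0.40834011]))
```

View pics/tiles.png

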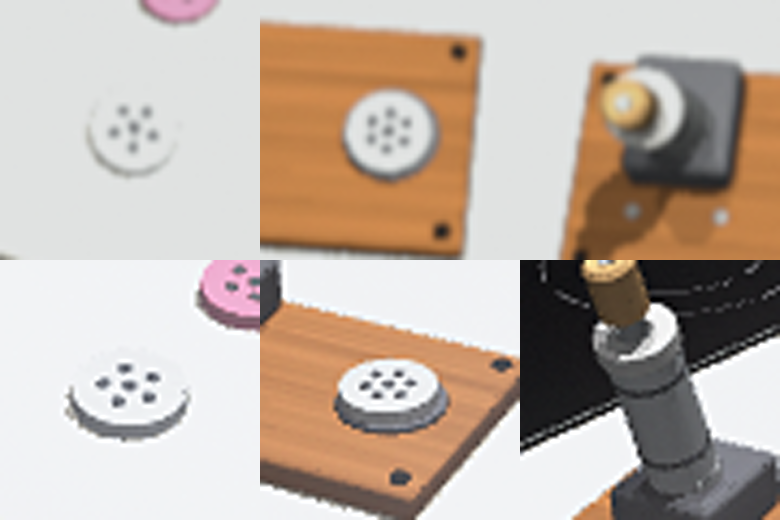

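Tiles show clear dots on both discs (5+centre on loose, 6+centre on docked) and the leaning barrel with its knob; board estimates from the two views agree within 2.5 mm.

```bash
cat >> h.py <<'E'
def dots(f,u,v,z,r=11,thr=25):
    g=cv2.cvtColor(f['image'],cv2.COLOR_RGB2GRAY)
    bh=cv2.morphologyEx(g,cv2.MORPH_BLACKHAT,np.ones((5,5)))[v-r:v+r+1,u-r:u+r+1].astype(float)
    bh[bh<thr]=0; yy,xx=np.mgrid[-r:r+1,-r:r+1]; s=bh.sum()
    return onz(f,u+(bh*xx).sum()/s,v+(bh*yy).sum()/s,z)
def board(X,Y,yaw,p):
    c,s=np.cos(yaw),np.sin(yaw); return np.array([X+c*p[0]-s*p[1],Y+s*p[0]+c*p[1],p[2]])
E
python3 - <<'E'
from h import *
top=grab_frame('top'); sc=grab_frame('scene')
for z,a,b in((10,(293,284),(270,298)),(32,(236,217),(235,230))):
    for r in(8,9,10): print(z,dots(top,*a,z,r),dots(sc,*b,z,r+1))
print('pink',onz(top,304,249,10),onz(sc,299,275,10),'tin',onz(top,359,286,40))
yaw=np.radians(16.4);s18,c18=np.sin(np.radians(18)),np.cos(np.radians(18))
k=board(527.2,96.5,yaw,(18-147*s18,65,62+147*c18)); kt=board(527.2,96.5,yaw,(18-167*s18,65,62+167*c18)); co=board(527.2,96.5,yaw,(18-112*s18,65,62+112*c18))
print('knob',k,'dock',board(527.2,96.5,yaw,(0,-85,22)))
tiles=[]
for f,x0,y0 in((top,150,175),(sc,145,140)):
    im=f['image'][:,:,::-1].copy(); im=cv2.resize(im[y0:y0+50,x0:x0+50],None,fx=10,fy=10,interpolation=2)[:,:390]
    for p,c in((k,(0,255,0)),(kt,(255,0,0)),(co,(0,0,255))):
        u,v=proj(f,p); print(u,v); cv2.drawMarker(im,(int((u-x0+.5)*10),int((v-y0+.5)*10)),c,0,15,1)
    tiles.append(im)
cv2.imwrite('pics/kn.png',np.hstack(tiles))
E
```

```text
10 [ 421.67458106 -205.16055764   10.        ] [ 417.53198487 -216.44660106   10.        ]
10 [ 418.18122358 -205.70242667   10.        ] [ 414.82878033 -218.23032054   10.        ]
10 [ 416.49660266 -205.4212527    10.        ] [ 414.24676187 -218.65117071   10.        ]
32 [548.95024863  14.68392465  32.        ] [539.52051863   5.12103724  32.        ]
32 [545.22699606  14.90429082  32.        ] [538.57455656   4.27393631  32.        ]
32 [541.04263549  14.20852395  32.        ] [538.13873998   4.18606008  32.        ]
pink [ 534.40478999 -202.52528686   10.        ] [ 530.26280095 -207.11893231   10.        ] tin [ 476.06924095 -380.03024309   40.        ]
knob [482.53814165 151.11205324 201.8053079 ] dock [551.19902383  14.95831216  22.        ]
172.91240301481054 199.35694360664715
171.29956155365187 198.64046521066655
175.623397372154 200.56125843574793
171.9264441084042 161.2094848411761
169.68889342656468 154.94379949467455
175.7192753241473 171.83033341596536
```

View pics/kn.png

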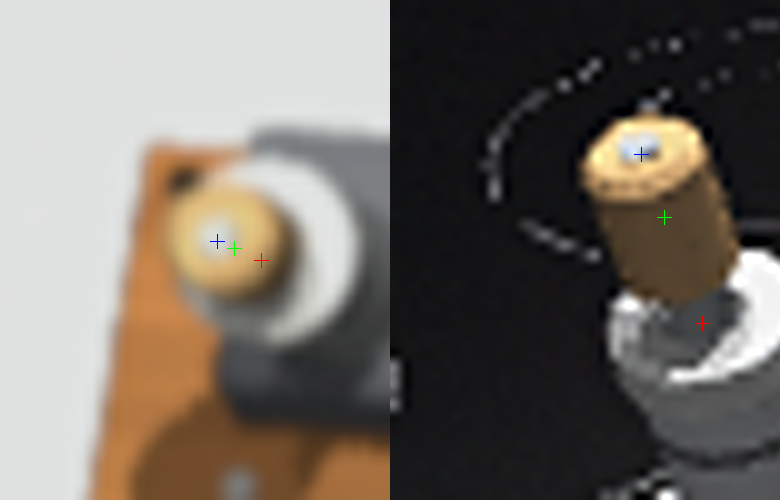

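Projected knob/top/collar points land on the knob, its top cap and the collar in both views. The model pose is good; now refining the disc centres by their dots and planning the first move.

```bash
cat >> h.py <<'E'
def dots(f,u,v,z,r=11):
    g=cv2.resize(cv2.cvtColor(f['image'],cv2.COLOR_RGB2GRAY)[v-r:v+r+1,u-r:u+r+1],None,fx=8,fy=8,interpolation=2)
    bh=cv2.morphologyEx(g,cv2.MORPH_BLACKHAT,cv2.getStructuringElement(2,(41,41)))
    _,m=cv2.threshold(bh,0,255,cv2.THRESH_OTSU); n,l,s,c=cv2.connectedComponentsWithStats(m)
    q=[c[i] for i in range(1,n) if 25<s[i,4]<900 and min(s[i,0],s[i,1])>0 and s[i,0]+s[i,2]<g.shape[1] and s[i,1]+s[i,3]<g.shape[0]]
    q=np.array(q); w=np.array([onz(f,u-r+(a+.5)/8-.5,v-r+(b+.5)/8-.5,z)[:2] for a,b in q])
    ctr=w[np.argmin(np.linalg.norm(w-np.median(w,0),axis=1))]
    return len(w),w.mean(0).round(1),ctr.round(1),np.linalg.norm(w-w.mean(0),axis=1).round(0)
E
python3 - <<'E'
from h import *
top=grab_frame('top'); sc=grab_frame('scene')
for z,a,b in((10,(293,284),(270,298)),(32,(236,217),(235,230))):
    print(z,dots(top,*a,z,10),dots(sc,*b,z,11))
Rm=R.from_rotvec(read_state()['eef_rot']).as_matrix(); p=read_state()['eef_pos']
print(p,Rm.round(3)); print(Rm.T@(np.array([427,-208,250])-p)/50)
E
```

```text
10 (6, array([ 429.6, -206.8]), array([ 429.6, -206.9]), array([13., 13.,  0., 13., 13., 13.])) (6, array([ 429.9, -205.1]), array([ 429.8, -205.1]), array([13., 13., 13.,  0., 13., 13.]))
32 (7, array([551.1,  16. ]), array([551.2,  16.2]), array([13., 13., 13.,  0., 13., 13., 13.])) (9, array([548.7,  14.1]), array([552.2,  18.5]), array([19., 17., 13.,  6., 15.,  9.,  9., 29., 29.]))
[258.35368359 623.52204386 250.14674226] [[ 0.924 -0.383 -0.   ]
 [-0.383 -0.924 -0.   ]
 [ 0.     0.    -1.   ]]
[9.48213974e+00 1.40725684e+01 7.05744940e-03]
```

Emit:
servo_tool(deltas=[{"x": 5.65, "y": 4.66, "z": -0.8, "turn": -4.86, "jaw": 0}, {"x": 5.65, "y": 4.66, "z": -0.8, "turn": -4.86, "jaw": 0}, {"x": 5.65, "y": 4.66, "z": -0.8, "turn": -4.86, "jaw": 0}, {"x": 5.65, "y": 4.66, "z": -0.8, "turn": -4.86, "jaw": 0}, {"x": 5.65, "y": 4.66, "z": -0.8, "turn": -4.86, "jaw": 0}, {"x": 5.65, "y": 4.66, "z": -0.8, "turn": -4.86, "jaw": 0}, {"x": 5.65, "y": 4.66, "z": -0.8, "turn": -4.86, "jaw": 0}], grip_force=25)

```text
time_s: 1.27
eef_pos: [431.5, 297.4, 291.4]
eef_rot: [-3.109, -0.441, -0.002]
contact_force: [-0.0, 0.2, 0.5]
gripper_width: 85.4
finger_force: 0.0
```

Emit:
servo_tool(deltas=[{"x": -2.82, "y": 9.72, "z": 1.0}, {"x": -2.82, "y": 9.72, "z": 1.0}, {"x": -2.82, "y": 9.72, "z": 1.0}, {"x": -2.82, "y": 9.72, "z": 1.0}, {"x": -2.82, "y": 9.72, "z": 1.0}, {"x": -2.82, "y": 9.72, "z": 1.0}, {"x": -2.82, "y": 9.72, "z": 1.0}, {"x": -2.82, "y": 9.72, "z": 3.4}, {"x": -2.82, "y": 9.72, "z": 3.4}, {"x": -2.82, "y": 9.72, "z": 3.4}, {"x": -2.82, "y": 9.72, "z": 3.4}, {"x": -2.82, "y": 9.72, "z": 3.4}])

```text
$.deltas[0]: bad value
```

```bash
python3 - <<'E'
from h import *
s=read_state(); Rm=R.from_rotvec(s['eef_rot']).as_matrix(); p=s['eef_pos']
print(p,np.degrees(np.arctan2(Rm[1,0],Rm[0,0])),s['joint_positions'].round(2)); print(Rm.T@(np.array([429.7,-206,17])-p)/50)
E
```

```text
[431.480078   297.37165912 291.38682509] 16.146637332815374 [ 0.98  0.08 -0.25  0.   -1.23  0.87]
[-2.8418581   9.66510962  5.47532911]
```

Emit:
servo_tool(deltas=[{"x": -2.82, "y": 9.72, "z": 1.0, "turn": 0, "jaw": 0}, {"x": -2.82, "y": 9.72, "z": 1.0, "turn": 0, "jaw": 0}, {"x": -2.82, "y": 9.72, "z": 1.0, "turn": 0, "jaw": 0}, {"x": -2.82, "y": 9.72, "z": 1.0, "turn": 0, "jaw": 0}, {"x": -2.82, "y": 9.72, "z": 1.0, "turn": 0, "jaw": 0}, {"x": -2.82, "y": 9.72, "z": 1.0, "turn": 0, "jaw": 0}, {"x": -2.82, "y": 9.72, "z": 1.0, "turn": 0, "jaw": 0}, {"x": -2.82, "y": 9.72, "z": 3.4, "turn": 0, "jaw": 0}, {"x": -2.82, "y": 9.72, "z": 3.4, "turn": 0, "jaw": 0}, {"x": -2.82, "y": 9.72, "z": 3.4, "turn": 0, "jaw": 0}, {"x": -2.82, "y": 9.72, "z": 3.4, "turn": 0, "jaw": 0}, {"x": -2.82, "y": 9.72, "z": 3.4, "turn": 0, "jaw": 0}])

```text
time_s: 2.78
eef_pos: [432.9, -205.4, 121.3]
eef_rot: [3.109, 0.448, 0.002]
contact_force: [0.5, -0.0, 0.9]
gripper_width: 85.5
finger_force: 0.0
```

```bash
cat > go.py <<'E'
import sys
from h import *
t=np.array([float(a) for a in sys.argv[1:4]])
s=read_state(); Rm=R.from_rotvec(s['eef_rot']).as_matrix(); p=s['eef_pos']
print(p.round(1),'yaw',np.degrees(np.arctan2(Rm[1,0],Rm[0,0])).round(2),'tilt',np.degrees(np.arccos(-Rm[2,2])).round(2),'units',(Rm.T@(t-p)/50).round(3),'w',s['gripper_width'],s['contact_force'].round(1))
E
python3 go.py 429.7 -206 17
```

```text
[ 432.9 -205.4  121.3] yaw 16.42 tilt 0.08 units [-0.067 -0.008  2.085] w 85.54652145072136 [ 0.5 -0.   0.9]
```

Emit:
servo_tool(deltas=[{"x": -0.06, "y": 0, "z": 1.2, "turn": 0, "jaw": 0}, {"x": -0.06, "y": 0, "z": 1.8, "turn": 0, "jaw": 0}, {"x": -0.06, "y": 0, "z": 1.8, "turn": 0, "jaw": 0}, {"x": -0.06, "y": 0, "z": 1.8, "turn": 0, "jaw": 0}])

```text
time_s: 3.28
eef_pos: [430.7, -206.4, 32.1]
eef_rot: [3.108, 0.449, 0.004]
contact_force: [-0.4, 0.7, 0.2]
gripper_width: 85.7
finger_force: 0.0
```

```bash
python3 go.py 429.7 -206 17; python3 - <<'E'
from h import *
f=grab_frame('scene'); x,y=200,235
cv2.imwrite('pics/pick.png',cv2.resize(f['image'][y:y+110,x:x+140,::-1],None,fx=4,fy=4))
E
```

```text
[ 430.7 -206.4   32.1] yaw 16.45 tilt 0.16 units [-0.017 -0.014  0.302] w 85.73662528099896 [-0.4  0.7  0.2]
```

View pics/pick.png

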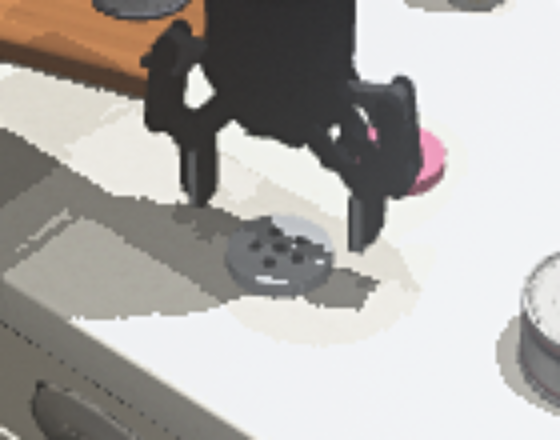

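The disc sits centrally between the open fingers, which are clear of the pink one. Descend and close.

Emit:
servo_tool(deltas=[{"x": -0.01, "y": -0.01, "z": 0.28, "turn": 0, "jaw": 0}, {"x": -0.01, "y": -0.01, "z": 0.28, "turn": 0, "jaw": 0.15}, {"x": -0.01, "y": -0.01, "z": 0.28, "turn": 0, "jaw": 0.3}, {"x": -0.01, "y": -0.01, "z": 0.28, "turn": 0, "jaw": 0.5}, {"x": -0.01, "y": -0.01, "z": 0.28, "turn": 0, "jaw": 0.5}, {"x": -0.01, "y": -0.01, "z": 0.28, "turn": 0, "jaw": 0.5}], grip_force=30)

```text
time_s: 4.08
eef_pos: [429.2, -206.4, 17.7]
eef_rot: [3.109, 0.448, 0.003]
contact_force: [-2.5, 1.7, 9.9]
gripper_width: 55.2
finger_force: 29.6
```

```bash
python3 go.py 430 -206 100
```

```text
[ 429.2 -206.4   17.7] yaw 16.4 tilt 0.11 units [ 0.02  -0.003 -1.645] w 55.15478510278531 [-2.5  1.7  9.9]
```

Emit:
servo_tool(deltas=[{"x": 0, "y": 0, "z": -0.3, "turn": 0, "jaw": 0.5}, {"x": 0, "y": 0, "z": -1.0, "turn": 0, "jaw": 0.5}, {"x": 0, "y": 0, "z": -1.7, "turn": 0, "jaw": 0.5}, {"x": 0, "y": 0, "z": -1.7, "turn": 0, "jaw": 0.5}])

```text
time_s: 4.58
eef_pos: [430.5, -206.6, 104.5]
eef_rot: [3.108, 0.448, 0.01]
contact_force: [0.4, 0.5, -1.6]
gripper_width: 55.1
finger_force: 32.2
```

```bash
python3 go.py 430 -206 100;  python3 - <<'E'
from h import *
a=grab_frame('scene'); x,y=200,195; b=grab_frame('top')
im=np.hstack([cv2.resize(a['image'][y:y+110,x:x+100,::-1],None,fx=4,fy=4),cv2.resize(b['image'][230:340,245:345,::-1],None,fx=4,fy=4)])
cv2.imwrite('pics/lift.png',im)
E
```

```text
[ 430.5 -206.6  104.5] yaw 16.4 tilt 0.37 units [-0.006 -0.014  0.09 ] w 55.05154492340051 [ 0.4  0.5 -1.6]
```

View pics/lift.png

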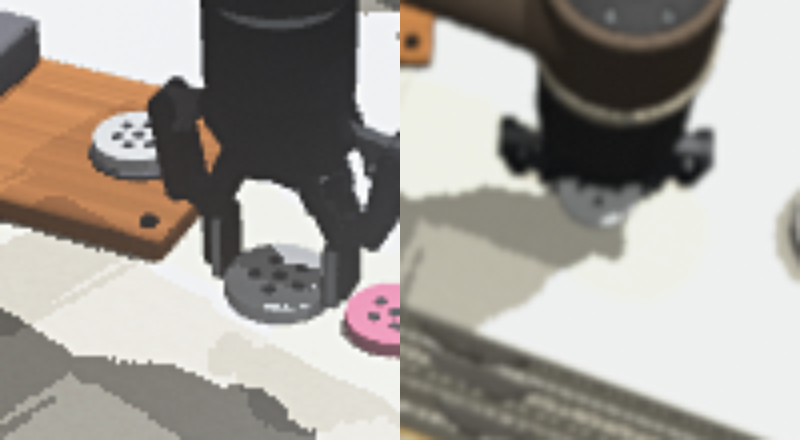

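The disc is held level between the fingers, dots visible in scene around (269,264). Measure its centre relative to the TCP.

```bash
python3 go.py 551.3 16.5 120;  python3 - <<'E'
from h import *
a=grab_frame('scene'); p=read_state()['eef_pos']
z=10+p[2]-17.7
for r in (8,9,10):
    try: print(r,dots(a,269,264,z,r))
    except Exception as e: print(e)
print(onz(a,269.2,263.7,z)[:2],p)
E
```

```text
[ 428.5 -206.3  101.9] yaw 16.36 tilt 0.09 units [ 3.612 -3.584 -0.358] w 55.443112254002614 [-0.1  0.2 -2. ]
8 (8, array([ 430.6, -203.8]), array([ 429.8, -203.8]), array([24., 13., 12., 13.,  1., 13., 14., 23.]))
9 (9, array([ 428. , -205.1]), array([ 429.8, -203.8]), array([27., 16., 14., 13.,  2., 12., 11., 21., 23.]))
10 (2, array([ 429.7, -205.8]), array([ 442.6, -204.5]), array([13., 13.]))
[ 433.06403964 -202.02374105] [ 428.02310518 -206.28489765  101.17180183]
```

Emit:
servo_tool(deltas=[{"x": 3.59, "y": -3.58, "z": -0.2, "turn": 0, "jaw": 0.5}, {"x": 3.59, "y": -3.58, "z": -0.2, "turn": 0, "jaw": 0.5}, {"x": 3.59, "y": -3.58, "z": -0.2, "turn": 0, "jaw": 0.5}, {"x": 3.59, "y": -3.58, "z": -0.2, "turn": 0, "jaw": 0.5}, {"x": 3.59, "y": -3.58, "z": -0.2, "turn": 0, "jaw": 0.5}, {"x": 3.59, "y": -3.58, "z": 0.5, "turn": 0, "jaw": 0.5}, {"x": 3.59, "y": -3.58, "z": 0.5, "turn": 0, "jaw": 0.5}, {"x": 3.59, "y": -3.58, "z": 0.5, "turn": 0, "jaw": 0.5}, {"x": 3.59, "y": -3.58, "z": 0.5, "turn": 0, "jaw": 0.5}])

```text
time_s: 5.85
eef_pos: [550.7, 15.7, 77.3]
eef_rot: [-3.11, -0.447, -0.002]
contact_force: [0.2, 1.0, -0.4]
gripper_width: 55.0
finger_force: 32.3
```

```bash
python3 go.py 550.3 16 50.5;  python3 - <<'E'
from h import *
a=grab_frame('scene'); p=read_state()['eef_pos']
u,v=proj(a,[p[0],p[1],p[2]-7.7]); print(u,v,p)
u,v=int(u),int(v)
z=p[2]-7.7
for r in (8,9,10):
    try: print(r,dots(a,u,v,z,r))
    except Exception as e: print(e)
cv2.imwrite('pics/pl.png',cv2.resize(a['image'][v-50:v+50,u-60:u+60,::-1],None,fx=5,fy=5))
E
```

```text
[550.7  15.7  77.3] yaw 16.35 tilt 0.08 units [-0.006 -0.007  0.536] w 55.033450077254464 [ 0.2  1.  -0.4]
233.94327777449325 215.9836926278533 [550.68703267  15.81253053  77.34788183]
8 (3, array([551.1,  11.1]), array([551.5,   5.1]), array([13.,  6., 13.]))
9 (4, array([543.7,   2. ]), array([535.8,  -3.9]), array([23., 14., 10., 19.]))
10 (6, array([5.465e+02, 3.000e-01]), array([551.5,   5.2]), array([21.,  7., 17., 12., 12., 19.]))
```

View pics/pl.png

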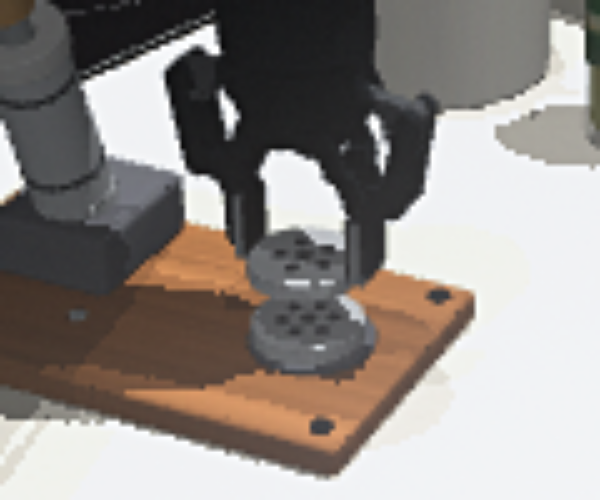

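Held disc centre at about (234,216), docked one beneath at about (234.6,228.6), which matches the projection of the TCP line. Lower it.

Emit:
servo_tool(deltas=[{"x": -0.005, "y": -0.005, "z": 0.3, "turn": 0, "jaw": 0.5}, {"x": -0.005, "y": -0.005, "z": 0.5, "turn": 0, "jaw": 0.5}, {"x": -0.005, "y": -0.005, "z": 0.54, "turn": 0, "jaw": 0.5}, {"x": -0.005, "y": -0.005, "z": 0.54, "turn": 0, "jaw": 0.5}, {"x": -0.005, "y": -0.005, "z": 0.54, "turn": 0, "jaw": 0.5}])

```text
time_s: 6.52
eef_pos: [549.6, 16.1, 49.6]
eef_rot: [3.109, 0.448, -0.001]
contact_force: [-2.1, 0.6, 11.5]
gripper_width: 55.3
finger_force: 34.6
```

```bash
python3 go.py 550.3 16 49.7
```

```text
[549.6  16.1  49.6] yaw 16.4 tilt 0.03 units [ 0.012  0.005 -0.003] w 55.308354037149854 [-2.1  0.6 11.5]
```

Emit:
servo_tool(deltas=[{"x": 0, "y": 0, "z": -0.01, "turn": 0, "jaw": 0.3}, {"x": 0, "y": 0, "z": -0.01, "turn": 0, "jaw": 0.2}, {"x": 0, "y": 0, "z": -0.01, "turn": 0, "jaw": 0.1}, {"x": 0, "y": 0, "z": -0.01, "turn": 0, "jaw": 0}, {"x": 0, "y": 0, "z": -0.01, "turn": 0, "jaw": 0}, {"x": 0, "y": 0, "z": -1, "turn": 0, "jaw": 0}, {"x": 0, "y": 0, "z": -2, "turn": 0, "jaw": 0}, {"x": 0, "y": 0, "z": -3, "turn": 0, "jaw": 0}, {"x": 0, "y": 0, "z": -4, "turn": 0, "jaw": 0}, {"x": 0, "y": 0, "z": -4.6, "turn": 0, "jaw": 0}, {"x": 0, "y": 0, "z": -4.6, "turn": 0, "jaw": 0}, {"x": 0, "y": 0, "z": -4.6, "turn": 0, "jaw": 0}])

```text
time_s: 8.02
eef_pos: [549.4, 16.1, 278.7]
eef_rot: [-3.109, -0.447, 0.001]
contact_force: [0.7, 0.5, -1.0]
gripper_width: 85.2
finger_force: 0.0
```

```bash
python3 go.py 482.5 151.1 280;  python3 - <<'E'
from h import *
a=grab_frame('scene'); b=grab_frame('top')
for r in (10,11,12):
    try: print(r,dots(a,234,226,42,r))
    except Exception as e: print(e)
im=[cv2.resize(a['image'][195:255,205:265,::-1],(390,390),interpolation=2),cv2.resize(b['image'][187:247,206:266,::-1],(390,390),interpolation=2)]
cv2.imwrite('pics/stack.png',np.hstack(im))
E
```

```text
[549.4  16.1 278.7] yaw 16.36 tilt 0.05 units [-0.523 -2.967 -0.025] w 85.23977852474117 [ 0.7  0.5 -1. ]
10 (7, array([548.3,   8.9]), array([550.1,   5.8]), array([15., 15., 21.,  4., 13., 22., 23.]))
11 (6, array([547.6,  12.6]), array([550.1,   5.8]), array([12., 15., 18.,  7., 11., 26.]))
12 (9, array([547.5,   2.1]), array([550.1,   5.8]), array([22., 19., 28.,  4., 19., 17., 15., 17., 44.]))
```

View pics/stack.png

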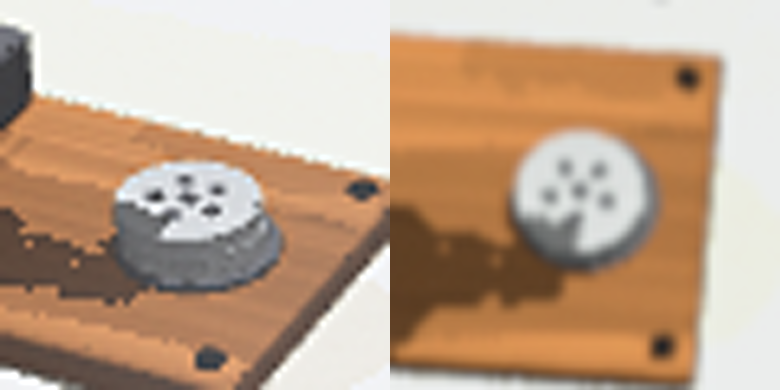

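The disc lies flat on the stack, centre dot in scene at (233.7,225.0) and in top at (234.6,215.9); checking these numbers.

```bash
python3 - <<'E'
from h import *
a=grab_frame('scene'); b=grab_frame('top')
print(onz(a,233.7,225.0,42),onz(b,234.6,215.9,42))
# outline extents in top: bright/grey vs wood
for n,f,(u0,v0) in(('s',a,(234,227)),('t',b,(235,216))):
    hsv=cv2.cvtColor(f['image'],cv2.COLOR_RGB2HSV); m=(hsv[:,:,1]<70).astype(np.uint8)
    bl=blob(m,(u0,v0),22); ys,xs=np.nonzero(bl); print(n,xs.min(),xs.max(),ys.min(),ys.max())
    for z,rad in((42,29),(32,29),(22,33)):
        t=np.linspace(0,6.28,60); q=np.array([proj(f,[551.3+rad*np.cos(k),16.5+rad*np.sin(k),z]) for k in t]); print(z,q.min(0).round(1),q.max(0).round(1))
E
```

```text
[551.08822115  18.45490214  42.        ] [549.65490854  16.59649666  42.        ]
s 212 255 205 219
42 [222.7 219.2] [245.9 231.5]
32 [222.9 222.5] [246.  234.9]
22 [221.5 225. ] [247.7 239.2]
t 225 246 207 227
42 [224.8 206.2] [244.9 224.8]
32 [225.1 207.5] [245. 226.]
22 [224.  207.5] [246.5 228.5]
```

Emit:
servo_tool(deltas=[{"x": -0.523, "y": -2.967, "z": 0, "turn": 0, "jaw": 0}, {"x": -0.523, "y": -2.967, "z": 0, "turn": 0, "jaw": 0}, {"x": -0.523, "y": -2.967, "z": 0, "turn": 0, "jaw": 0}, {"x": -0.523, "y": -2.967, "z": 0, "turn": 0, "jaw": 0}, {"x": -0.523, "y": -2.967, "z": 0.5, "turn": 0, "jaw": 0}, {"x": -0.523, "y": -2.967, "z": 0.5, "turn": 0, "jaw": 0}, {"x": -0.523, "y": -2.967, "z": 0.5, "turn": 0, "jaw": 0}])

```text
time_s: 9.1
eef_pos: [483.4, 150.6, 254.7]
eef_rot: [3.109, 0.446, 0.0]
contact_force: [0.2, 0.3, -0.9]
gripper_width: 85.3
finger_force: 0.0
```

```bash
python3 go.py 482.5 151.1 203
```

```text
[483.4 150.6 254.7] yaw 16.34 tilt 0.03 units [-0.015 -0.015  1.034] w 85.33923103022524 [ 0.2  0.3 -0.9]
```

Emit:
servo_tool(deltas=[{"x": -0.01, "y": -0.01, "z": 0.6, "turn": 0, "jaw": 0}, {"x": -0.01, "y": -0.01, "z": 1.03, "turn": 0, "jaw": 0.2}, {"x": -0.01, "y": -0.01, "z": 1.03, "turn": 0, "jaw": 0.4}, {"x": -0.01, "y": -0.01, "z": 1.03, "turn": 0, "jaw": 0.5}, {"x": -0.01, "y": -0.01, "z": 1.03, "turn": 0, "jaw": 0.5}, {"x": -0.01, "y": -0.01, "z": 1.03, "turn": 0, "jaw": 0.5}], grip_force=25)

```text
time_s: 9.85
eef_pos: [482.6, 151.6, 203.6]
eef_rot: [-3.109, -0.447, -0.002]
contact_force: [0.8, -0.2, -0.7]
gripper_width: 43.0
finger_force: 0.0
```

```bash
python3 go.py 482.5 151.1 203;  python3 - <<'E'
from h import *
a=grab_frame('scene')
cv2.imwrite('pics/kg.png',cv2.resize(a['image'][120:220,130:250,::-1],None,fx=5,fy=5,interpolation=2))
E
```

```text
[482.6 151.6 203.6] yaw 16.38 tilt 0.07 units [-0.005  0.009  0.011] w 42.97052271000867 [ 0.8 -0.2 -0.7]
```

View pics/kg.png

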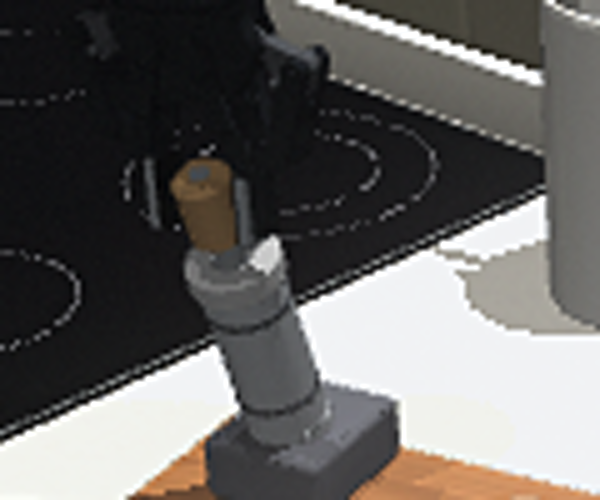

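The knob stands between the half-closed fingers, clear of the collar. Close gently.

Emit:
servo_tool(deltas=[{"x": 0, "y": 0, "z": 0, "turn": 0, "jaw": 0.56}, {"x": 0, "y": 0, "z": 0, "turn": 0, "jaw": 0.6}, {"x": 0, "y": 0, "z": 0, "turn": 0, "jaw": 0.64}, {"x": 0, "y": 0, "z": 0, "turn": 0, "jaw": 0.68}, {"x": 0, "y": 0, "z": 0, "turn": 0, "jaw": 0.72}, {"x": 0, "y": 0, "z": 0, "turn": 0, "jaw": 0.72}], grip_force=20)

```text
time_s: 10.65
eef_pos: [482.3, 151.4, 202.9]
eef_rot: [3.109, 0.447, 0.0]
contact_force: [-0.3, -0.6, 1.6]
gripper_width: 29.1
finger_force: 19.9
```

```bash
python3 go.py 482.5 151.1 203; python3 -c "
from bench import *;s=read_state();print(s['contact_force'],s['torque'],s['finger_force'])"
```

```text
[482.3 151.4 202.9] yaw 16.38 tilt 0.01 units [ 0.002  0.006 -0.002] w 29.134395399415034 [-0.3 -0.6  1.6]
[-0.2616706  -0.55193927  1.56072943] [-0.38257462  0.15405365  0.03008565] 19.86069220060017
```

Emit:
servo_tool(deltas=[{"x": -0.031, "y": 0, "z": -0.095, "turn": 0, "jaw": 0.72}, {"x": -0.062, "y": 0, "z": -0.19, "turn": 0, "jaw": 0.72}, {"x": -0.093, "y": 0, "z": -0.285, "turn": 0, "jaw": 0.72}, {"x": -0.124, "y": 0, "z": -0.38, "turn": 0, "jaw": 0.72}, {"x": -0.124, "y": 0, "z": -0.38, "turn": 0, "jaw": 0.72}], grip_force=30)

```text
time_s: 11.28
eef_pos: [476.3, 149.7, 222.2]
eef_rot: [-3.109, -0.447, -0.001]
contact_force: [-0.2, 0.4, -2.0]
gripper_width: 29.2
finger_force: 29.8
```

```bash
python3 go.py 463.6 145.8 262.8; python3 -c "
from bench import *;s=read_state();print(s['contact_force'],s['torque'],s['finger_force'])"
```

```text
[476.3 149.7 222.2] yaw 16.38 tilt 0.03 units [-0.265  0.003 -0.811] w 29.175073123892187 [-0.2  0.4 -2. ]
[-0.24435653  0.36927527 -1.95255388] [-0.0495489  -0.03046566  0.00482909] 29.841219666103385
```

Emit:
servo_tool(deltas=[{"x": -0.037, "y": 0, "z": -0.115, "turn": 0, "jaw": 0.72}, {"x": -0.074, "y": 0, "z": -0.23, "turn": 0, "jaw": 0.72}, {"x": -0.112, "y": 0, "z": -0.345, "turn": 0, "jaw": 0.72}, {"x": -0.149, "y": 0, "z": -0.46, "turn": 0, "jaw": 0.72}, {"x": -0.187, "y": 0, "z": -0.575, "turn": 0, "jaw": 0.72}, {"x": -0.224, "y": 0, "z": -0.69, "turn": 0, "jaw": 0.72}, {"x": -0.263, "y": 0, "z": -0.81, "turn": 0, "jaw": 0.72}, {"x": -0.263, "y": 0, "z": -0.81, "turn": 0, "jaw": 0.72}, {"x": -0.263, "y": 0, "z": -0.81, "turn": 0, "jaw": 0.72}, {"x": -0.263, "y": 0, "z": -0.81, "turn": 0, "jaw": 0.72}, {"x": -0.263, "y": 0, "z": -0.81, "turn": 0, "jaw": 0.72}])

```text
time_s: 12.65
eef_pos: [463.7, 146.0, 262.1]
eef_rot: [3.109, 0.447, -0.001]
contact_force: [-0.3, 0.1, -1.5]
gripper_width: 28.9
finger_force: 29.8
```

```bash
python3 go.py 463.6 145.8 262.8;  python3 - <<'E'
from h import *
a=grab_frame('scene'); s=read_state(); print(s['contact_force'],s['finger_force'])
cv2.imwrite('pics/end.png',cv2.resize(a['image'][130:250,150:270,::-1],None,fx=5,fy=5,interpolation=2))
E
```

```text
[463.7 146.  262.1] yaw 16.37 tilt 0.02 units [-0.004  0.002 -0.014] w 28.91004623126722 [-0.3  0.1 -1.5]
[-0.63586309 -0.74612801 -2.01540132] 29.84083112586916
```

View pics/end.png

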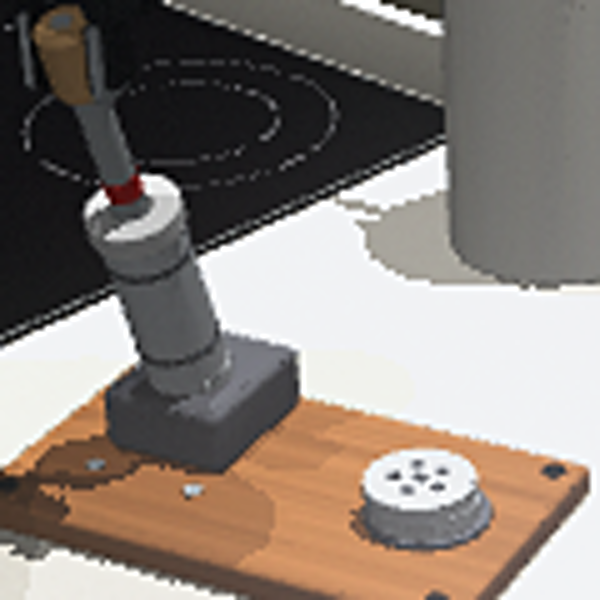

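The red ring at about (175,167) in the scene image is fully out, with steel showing beneath it and no blue. The discs are stacked squarely, so I'm handing in.

```bash
python3 -c "
from bench import *
print(sign_off())"
```

```text
the job is handed in; nothing more can be done
None
```

I handed the job in at about 13 s. The loose disc lies flat on the docked one, about 1.5 mm off centre by my measurement. The plunger is drawn about 62 mm and still gripped at 30 N: the red ring is out and no blue shows. The arm never touched the tin, spice jar or mug. The sign-off gave no verdict.

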